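Bolt the vial carrier's gate against its spring safety catch

ROBOT

A 6-joint arm with a two-finger parallel gripper is mounted at the origin on a cart in front of the work surface, level with it; the furniture and walls round the work are solid. World frame = base frame: x ahead of the robot, y to its left, z up, the work surface at z = 0. Lengths are in m, angles in rad, forces in N, time in s.
With the tool pointing down it reaches from about 0.375 to 0.975 m from the base axis. Payload 3.8 kg.
Tool frame: the origin (TCP) lies on the centre line of the jaws, within the pads' length; the fingertips stand 25 mm ahead of it and the grasp point (between the pads) lies 6 mm ahead of it; z points along the fingers, y is the direction in which the jaws open and shut (so a half turn about z gives the same grasp; the last joint's range is limited). The gripper opens to 85 mm and grips with 20 to 120 N. Pads are 22 mm wide; open, the fingers measure 114 mm over their backs; the gripper's body (76 mm by 85 mm) begins 54 mm behind the grasp point. The pads swing forward as they close: fully open they stand 13 mm farther back than shut.
Start: joints at [-1.184, 0.264, 1.604, -0, 1.274, -0.037], TCP at [0.278, -0.615, 0.256] pointing down, gripper open.
Joint ranges: [-2.63, 2.63], [-0.94, 2.18], [0.31, 2.57], [-1.31, 4.45], [0, 2.66], [-2.55, 2.55]. Speed limits (rad/s): [2.57, 2.57, 3.14, 3.14, 3.14, 3.14].

INTERFACE

Orientations are given as a rotation vector (axis times angle).
In Python, from workcell import bot gives the robot as it stands.
- The arm moves only by the tool servo_tool, never from a script. Its argument "moves" is a list of rows, each a list of 3 entries, a list of its own where there are three numbers: the closure in counts, from 0 (fully open) to 255 (shut), then the shift along the tool's x, y, z in m, then the turn about the tool's z in rad. A call has exactly 8 rows; each row shifts and turns the pose as measured when the row begins, along the tool's axes as they then stand; what a row does not reach is not made up. A row lasts 1/12 s, in which the tool goes at most 41.7 mm and 7.16 degrees, less where a joint would pass 70% of its speed; a pose out of reach is approached as far as the arm can. A call is refused whole if a number of a shift passes 0.0417 or a number of a turn 0.125, either way. A call with a gripper value outside its range is refused whole. The fingers move at their own pace and stop on an object; "newtons" is the grip in N (left out, the last holds). Time passes only in rows, so rows that do not move let the fingers close, or fill a call up. It gives the time, the measured TCP pose, the force and the opening at its end, in the units of the state.
- bot.read_state(): the state, without advancing time (a new reading comes with each control period).
- bot.read_camera(name): name is "scene" or "top" or "wrist"; returns a dict with "pixels" (420x560x3 uint8, red, green, blue), "depth" (420x560 float32, m along the optical axis (not along the pixel's ray), 0 where there is no reading), "intrinsics" (3x3 intrinsics, pixels), "dist" ([k1, k2, p1, p2, k3] as OpenCV has them; the pictures are not rectified), "R" (3x3) and "t" (3): a world point X has camera coordinates R X + t. Camera axes: x right, y down, z forward; pixel columns grow to the right and rows downward; lengths in m; the calibration is good to about 2 mm. A picture is of the moment at which its call begins.
- bot.finish_job(): hands the job in, once; it reports no verdict.
The state is a dict: "time": time; "q": joint angles; "joint_vel": joint speeds; "joint_torque": joint torques, N m; "tool_pos": TCP position; "tcp_rot": TCP orientation; "wrist_force": force on the tool from outside, world axes, zero at the start; "torque": the same for the moment, N m; "width": opening from 0.0 (shut) to 1.0 (fully open).
Only numpy, scipy, OpenCV 4.12 (cv2) and the standard library are available. Lean on these libraries where they do the work, as an engineer would, in place of code of your own. Each camera call takes 0.05 s, during which the arm holds its last target.

TASK

Lock the vial carrier for transport: with one fingertip press its spring safety catch down and keep it held down, while the other fingertip pushes the bolt by its upright knob all the way into the keeper; then let go, so that the catch springs fully up again behind the bolt and locks it. Grasp and lift nothing, and leave the vials and all the other things standing where they are.

Things in the scene. Friction and masses are not known exactly. Their poses are not given: they have to be found in the camera images.
- carrier: vial carrier, fixed on the worktop, upright, yaw up to 30 degrees. Base plate 10 mm high over x -78..75, y -88..113 mm. Origin: on the worktop, straight below the knob of the fully withdrawn bolt. x axis: from the catch's press bar (x -58 mm) over the bolt (x 0) to gate and vials; y axis: the way the bolt is pushed, parallel to the press bar.
- bolt_slide (a joint): travel of the bolt along the carrier's +y, m: 0 withdrawn, 0.045 fully home (stop); starts at 0 to 0.003. Friction 1.5 N, no spring: stays where it is left. With the catch up, a tooth stops it at 0.005; if the catch comes up on the way, a second tooth stops it at 0.022. Beyond 0.041 it is past both teeth and the catch can rise behind it.
- bolt_knob (a point): middle of the top of the bolt's black upright knob; moves with the bolt. A flat paddle 26 mm wide (carrier x), 8 mm thick (y), from 42 to 72 mm above the worktop; push its flat -y face. Below it the bolt's block, lug and guides are at most 38 mm high, so a fingertip kept 40 mm or more above the worktop touches only the knob there.
- safety_catch (a joint): how far the spring catch is pressed down, m: 0 fully up, 0.010 hard stop. The spring pushes back with 2.4 N at the top and 6.4 N at the stop. From 0.005 on (better 0.007) its teeth are clear of the bolt.
- catch_top (a point): middle of the top of the catch's press bar, 52 mm above the worktop when up; moves down with it. A flat ribbed aluminium bar 30 mm wide (carrier x) and 110 mm long (carrier y -50..60 mm); it goes straight down wherever it is pressed, and a fingertip can slide along it. Its centre line lies 58 mm from the knob's centre line.
- keeper (a point): middle of the top of the keeper, the dark block with an eye, 24 x 22 mm and 36 mm high, fixed on the carrier at x 0, y 93 mm, which the bolt's nose enters.
- gate (a point): middle of the top edge of the carrier's gate, a fixed clear panel with aluminium frame, 7 mm thick, 55 mm high, 172 mm long in y, at carrier x 34 mm, between bolt and vials.
- vial_1: screw-cap sample vial, 22 mm across, 54 mm tall, standing 20 mm deep in a hole of the carrier's white block, its top 64 mm above the worktop; one of three, which swap places. Origin: centre of its underside. To be left alone.
- vial_2: screw-cap sample vial, 22 mm across, 54 mm tall, standing 20 mm deep in a hole of the carrier's white block, its top 64 mm above the worktop; one of three, which swap places. Origin: centre of its underside. To be left alone.
- vial_3: screw-cap sample vial, 22 mm across, 54 mm tall, standing 20 mm deep in a hole of the carrier's white block, its top 64 mm above the worktop; one of three, which swap places. Origin: centre of its underside. To be left alone.
- gear: metal gear, 33 mm across, 16 mm tall, on the worktop near the carrier's empty end; origin: centre of its underside. To be left alone.
- rotor: turned steel sample with slots, 48 mm across, 37 mm tall, on the worktop near the carrier's empty end; origin: centre of its underside. To be left alone.
- dust_cap: black round dust cap, 37 mm across, 14 mm tall, on the worktop near the carrier's empty end; origin: centre of its underside. To be left alone.
- bushing: flanged bushing, 32 mm across, 24 mm tall, on the worktop behind the vials; origin: centre of its underside. To be left alone.
- tape: roll of tape lying flat, 66 mm across, 19 mm tall, on the worktop behind the carrier; origin: centre of its underside. To be left alone.

How it is judged:
By the outcome, as a careful person would: the job done as asked, in the order asked, and still so for the second after the job is handed in, with the robot touching nothing.
It also fails if it takes over 48 s, if anything falls off the work surface, if the arm or the gripper's body presses on something with over 40 N, if the wrist force passes 120 N, or if a joint passes its speed limit or range.

## Working session

There is one attempt and no reset: what is moved stays moved. The work goes in short steps, Python scripts to look and compute and a tool call to move; the robot and the scene stay as the last step left them, time stands still between calls to the robot, and variables do not carry over. Pictures are saved under pics/ and viewed, and the job is handed in when it is done.

Besides the shell and the picture viewer there is one more tool, called after ">>>" as name(argument=value, ...), one argument or row to a line, values as JSON. servo_tool: Moves the arm, as the interface text tells. Its arguments: {"type":"object","properties":{"moves":{"type":"array","items":{"type":"array"}},"newtons":{"type":"number"}},"required":["moves"]}

```bash
ls; mkdir -p pics; python3 - <<'E'
from workcell import bot
import cv2,pickle
s=bot.read_state();print(s)
d={}
for n in("scene","top"):
    c=bot.read_camera(n);d[n]=c
    cv2.imwrite(f"pics/{n}0.png",cv2.cvtColor(c["pixels"],cv2.COLOR_RGB2BGR));print(n,c["intrinsics"],c["dist"],c["R"],c["t"])
pickle.dump(d,open("c0.pkl","wb"))
E
```

```text
pics
{'time': 0.0, 'q': array([-1.18388790e+00,  2.64747654e-01,  1.60539538e+00,  1.39606943e-05,
        1.27371338e+00, -3.69082460e-02]), 'joint_vel': array([ 0.0002002 ,  0.00055085,  0.0008575 ,  0.00046758, -0.00093505,
       -0.00090281]), 'joint_torque': array([ 6.39274822e-04, -5.15096605e+01, -3.67317796e+01, -1.06009165e-04,
        1.28565927e-02,  1.18640909e-05]), 'tool_pos': array([ 0.27732538, -0.61464213,  0.25495414]), 'tcp_rot': array([-3.06913909e+00, -6.60282757e-01,  5.98044920e-04]), 'wrist_force': array([-0.34803561, -0.62373817, -0.76115242]), 'torque': array([ 0.00189044,  0.02443409, -0.00321391]), 'width': 0.9984860993158543}
scene [[415.38482581   0.         280.97072565]
 [  0.         415.38482581 212.03458218]
 [  0.           0.           1.        ]] [-0.01134736  0.          0.          0.          0.        ] [[-0.87604403 -0.48220506 -0.00501349]
 [-0.28431088  0.52486213 -0.80230111]
 [ 0.38950504 -0.70142571 -0.59689848]] [0.45661583 0.26700618 0.60540283]
top [[434.858762     0.         273.83221877]
 [  0.         434.858762   206.55591424]
 [  0.           0.           1.        ]] [-0.05384678  0.          0.          0.          0.        ] [[-0.02428373 -0.99960201 -0.01435667]
 [-0.99279363  0.02579912 -0.11702652]
 [ 0.11735033  0.01141137 -0.99302501]] [-0.08956314  0.57422544  0.86012364]
```

View pics/scene0.png

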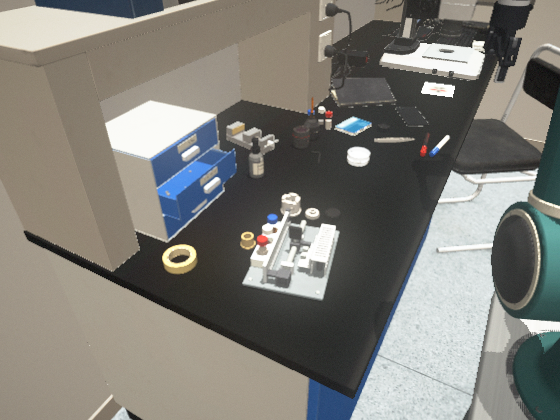

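View pics/top0.png

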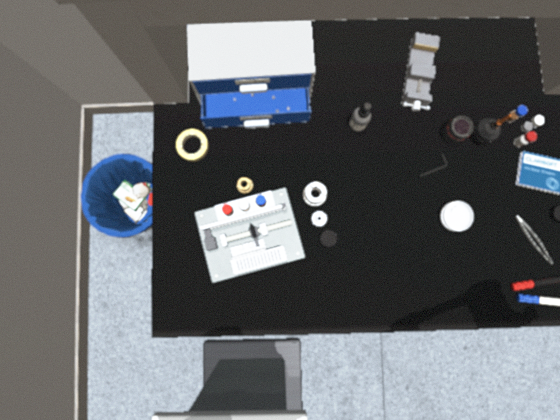

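```bash
cat > h.py <<'E'
import numpy as np,cv2,pickle
def proj(c,P):
    P=np.atleast_2d(np.array(P,float))
    r,_=cv2.Rodrigues(c["R"]); return cv2.projectPoints(P,r,c["t"],c["intrinsics"],np.array(c["dist"]))[0][:,0]
def ray_at_z(c,uv,z):
    p=cv2.undistortPoints(np.array([[uv]],float),c["intrinsics"],np.array(c["dist"]))[0,0]
    d=c["R"].T@np.array([p[0],p[1],1]);o=-c["R"].T@c["t"]
    return o+d*(z-o[2])/d[2]
def crop(c,x0,y0,w,h,s,fn,lines=()):
    im=cv2.cvtColor(c["pixels"],cv2.COLOR_RGB2BGR)[y0:y0+h,x0:x0+w]
    im=cv2.resize(im,None,fx=s,fy=s,interpolation=cv2.INTER_CUBIC)
    for L in lines:
        q=np.round((proj(c,L)-[x0,y0]+0.5)*s-0.5).astype(int);cv2.polylines(im,[q.reshape(-1,1,2)],False,(0,255,0),1)
    cv2.imwrite(fn,im)
E
python3 - <<'E'
import pickle;from h import *
d=pickle.load(open("c0.pkl","rb"))
crop(d["top"],180,170,165,120,4.8,"pics/t1.png")
crop(d["scene"],230,180,130,120,5,"pics/s1.png")
E
```

```text
(no output)
```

View pics/t1.png

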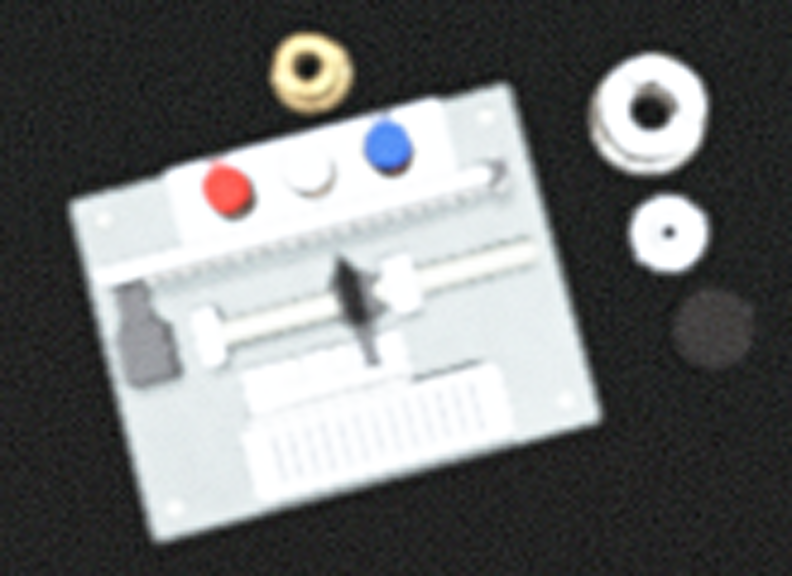

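View pics/s1.png

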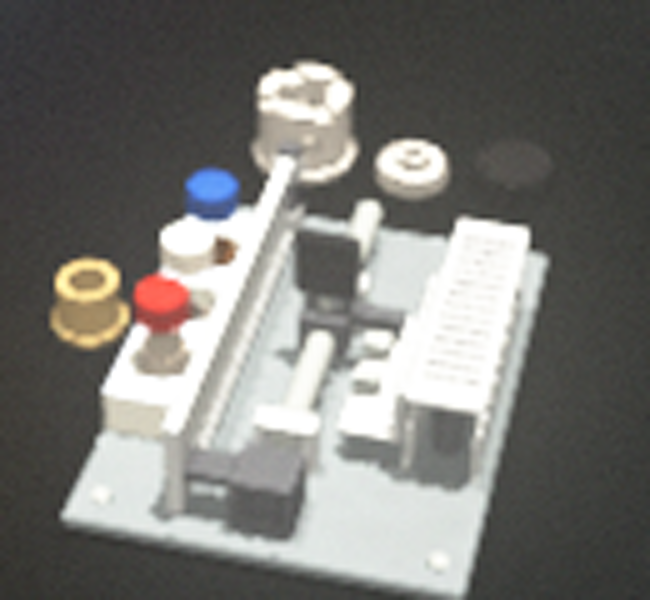

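```bash
cat > fit.py <<'E'
import pickle;from h import *
from scipy.optimize import least_squares
d=pickle.load(open("c0.pkl","rb"))
C=np.array([[75,113,10],[75,-88,10],[-78,-88,10],[-78,113,10]])/1e3
ut=(np.array([[71,203],[510,85],[604,425],[157,543]])+.5)/4.8-.5+[180,170]
us=(np.array([[62,520],[463,590],[548,255]])+.5)/5-.5+[230,180]
def W(p,P):
    P=np.atleast_2d(P);c,s=np.cos(p[2]),np.sin(p[2])
    return np.c_[p[0]+c*P[:,0]-s*P[:,1],p[1]+s*P[:,0]+c*P[:,1],P[:,2]]
ft=lambda p:(proj(d["top"],W(p,C))-ut).ravel()
fs=lambda p:(proj(d["scene"],W(p,C[[0,3,2]]))-us).ravel()
if __name__=="__main__":
    for f in (ft,fs,lambda p:np.r_[ft(p),fs(p)]):
        r=least_squares(f,[.5,-.05,.2]);print(r.x,np.round(r.fun,2))
    p=r.x
    b=lambda x0,x1,y0,y1,z:W(p,np.array([[x0,y0,z],[x1,y0,z],[x1,y1,z],[x0,y1,z],[x0,y0,z]])/1e3)
    L=[b(-78,75,-88,113,10),b(-73,-43,-50,60,52),b(-13,13,-4,4,72),b(-12,12,82,104,36),b(30.5,37.5,-86,86,55)]
    crop(d["top"],180,170,165,120,4.8,"pics/t2.png",L)
    crop(d["scene"],230,180,130,120,5,"pics/s2.png",L)
E
python3 fit.py
```

```text
[ 0.52090387 -0.06297847  0.2374586 ] [-0.02  0.14  0.34  0.17  0.04 -0.44 -0.36  0.13]
[ 0.52319661 -0.06143556  0.24676505] [-0.37 -0.62  0.5   1.   -0.17 -0.73]
[ 0.52184505 -0.06241688  0.23885453] [-0.32 -0.21  0.   -0.3  -0.21 -0.96 -0.56 -0.26  0.18 -1.02  0.86  1.07
  0.87 -0.57]
```

```bash
python3 -c "
import cv2,numpy as np
a=cv2.imread('pics/t2.png');b=cv2.imread('pics/s2.png')
a=cv2.resize(a,(440,320));b=cv2.resize(b,(347,320));print(a.shape)
cv2.imwrite('pics/ts2.png',np.hstack([a,b]))"
```

```text
(320, 440, 3)
```

View pics/t2.png

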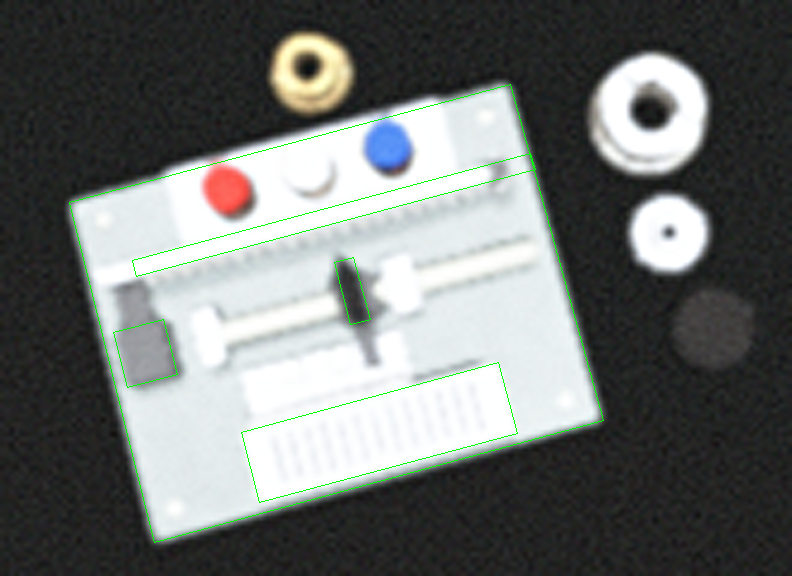

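View pics/s2.png

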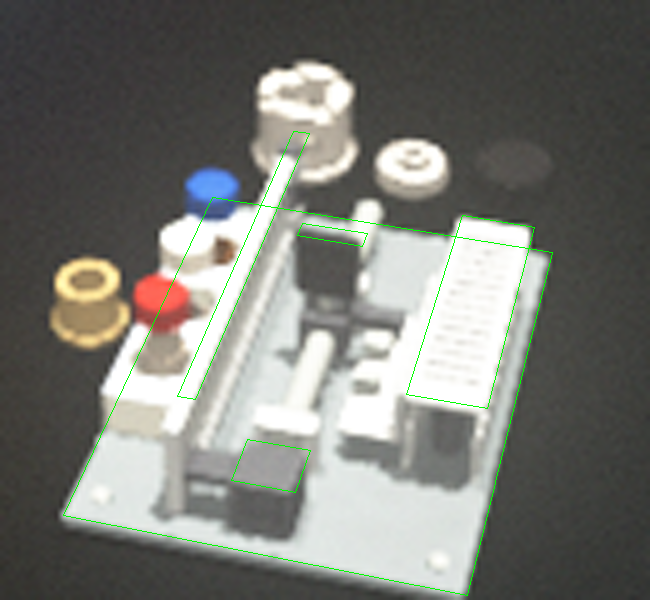

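```bash
cat > plan.py <<'E'
import sys;from fit import *
from workcell import bot
from scipy.spatial.transform import Rotation as Ro
PC=[0.5213,-0.0626,0.238]
def local(s):
    dx,dy=s["tool_pos"][:2]-PC[:2];c,si=np.cos(PC[2]),np.sin(PC[2])
    return 1e3*np.array([c*dx+si*dy,-si*dx+c*dy,s["tool_pos"][2]])
if __name__=="__main__":
    s=bot.read_state();R=Ro.from_rotvec(s["tcp_rot"]).as_matrix()
    print("t",s["time"],"local",local(s),"F",s["wrist_force"],"w",s["width"],"tilt",R[:,2])
    yaw=np.arctan2(R[1,0],R[0,0]);ty=PC[2]+np.pi/2
    print("yaw err",ty-yaw)
    if len(sys.argv)>1:
        T=W(PC,np.array([[float(v) for v in sys.argv[1:4]]])/1e3)[0]
        step=float(sys.argv[4]) if len(sys.argv)>4 else .04
        p=s["tool_pos"].copy()
        for i in range(8):
            e=T-p;m=e*min(1,step/np.linalg.norm(e))if np.linalg.norm(e)>0 else e
            R=Ro.from_euler("z",yaw).as_matrix()@np.diag([1,-1,-1])
            dy=np.clip(ty-yaw,-.12,.12)
            print(np.round(R.T@m,3).tolist(),round(-dy,3));p=p+m;yaw+=dy
        print("left",T-p)
E
python3 plan.py -29 -26 160
```

```text
t 0.1 local [-367.23049595 -479.02883675  255.08092138] F [ 0.19787388 -0.28607873 -0.43597881] w 1.0001728621276804 tilt [-7.42002728e-04  1.90440775e-03 -9.99997911e-01]
yaw err 1.3849755615305919
[0.029, -0.027, 0.007] -0.12
[0.032, -0.023, 0.007] -0.12
[0.035, -0.019, 0.007] -0.12
[0.037, -0.015, 0.007] -0.12
[0.038, -0.01, 0.007] -0.12
[0.039, -0.006, 0.007] -0.12
[0.039, -0.001, 0.007] -0.12
[0.039, 0.004, 0.007] -0.12
left [ 0.09803787  0.22975151 -0.04200962]
```

>>> servo_tool(
  moves=[
    [125,[0.029,-0.027,0.007],-0.12],
    [125,[0.032,-0.023,0.007],-0.12],
    [125,[0.035,-0.019,0.007],-0.12],
    [125,[0.037,-0.015,0.007],-0.12],
    [125,[0.038,-0.01,0.007],-0.12],
    [125,[0.039,-0.006,0.007],-0.12],
    [125,[0.039,-0.001,0.007],-0.12],
    [125,[0.039,0.004,0.007],-0.12],
  ],
  newtons=20,
)

```text
time: 0.77
tool_pos: [0.3963, -0.3189, 0.193]
tcp_rot: [-2.388, -2.038, 0.004]
wrist_force: [0.6, 0.2, -0.9]
width: 0.511
```

```bash
python3 plan.py -29 -26 160
```

```text
t 0.7667 local [-181.95083859 -219.63287587  192.95845176] F [ 0.62455928  0.18594733 -0.92841371] w 0.5110627478339398 tilt [-3.04884261e-03  3.05153176e-05 -9.99995352e-01]
yaw err 0.3959612970948514
[0.038, 0.011, 0.005] -0.12
[0.037, 0.015, 0.005] -0.12
[0.035, 0.019, 0.005] -0.12
[0.032, 0.023, 0.005] -0.036
[0.031, 0.025, 0.005] -0.0
[0.031, 0.025, 0.005] -0.0
[0.007, 0.005, 0.001] -0.0
[0.0, 0.0, 0.0] -0.0
left [0. 0. 0.]
```

>>> servo_tool(
  moves=[
    [125,[0.038,0.011,0.005],-0.12],
    [125,[0.037,0.015,0.005],-0.12],
    [125,[0.035,0.019,0.005],-0.12],
    [125,[0.032,0.023,0.005],-0.036],
    [125,[0.031,0.025,0.005],0],
    [125,[0.031,0.025,0.005],0],
    [125,[0.007,0.005,0.001],0],
    [125,[0,0,0],0],
  ],
)

```text
time: 1.43
tool_pos: [0.4951, -0.075, 0.1564]
tcp_rot: [-1.899, -2.492, 0.002]
wrist_force: [-0.4, -0.1, 0.9]
width: 0.511
```

```bash
python3 plan.py -29 -26 120; python3 - <<'E'
from workcell import bot
from h import *
d={n:bot.read_camera(n) for n in("scene","top","wrist")}
pickle.dump(d,open("c1.pkl","wb"))
from fit import W
from plan import PC
cv2.imwrite("pics/w1.png",cv2.cvtColor(d["wrist"]["pixels"],cv2.COLOR_RGB2BGR))
b=lambda x0,x1,y0,y1,z:W(PC,np.array([[x0,y0,z],[x1,y0,z],[x1,y1,z],[x0,y1,z],[x0,y0,z]])/1e3)
L=[b(-78,75,-88,113,10),b(-73,-43,-50,60,52),b(-13,13,-4,4,72),b(-12,12,82,104,36)]
crop(d["wrist"],0,0,560,420,1.4,"pics/w1.png",L)
crop(d["scene"],230,120,150,180,3.2,"pics/s3.png",L)
E
```

```text
t 1.4333 local [-28.39409342  -5.8907071  156.35307939] F [-0.44300382 -0.06533153  0.8859204 ] w 0.5113466912662165 tilt [-0.00780381  0.00450052 -0.99995942]
yaw err -0.030566363699660037
[-0.019, -0.001, 0.035] 0.031
[-0.001, -0.0, 0.001] -0.0
[0.0, 0.0, 0.0] -0.0
[0.0, 0.0, 0.0] -0.0
[0.0, 0.0, 0.0] -0.0
[0.0, 0.0, 0.0] -0.0
[0.0, 0.0, 0.0] -0.0
[0.0, 0.0, 0.0] -0.0
left [0. 0. 0.]
```

View pics/w1.png

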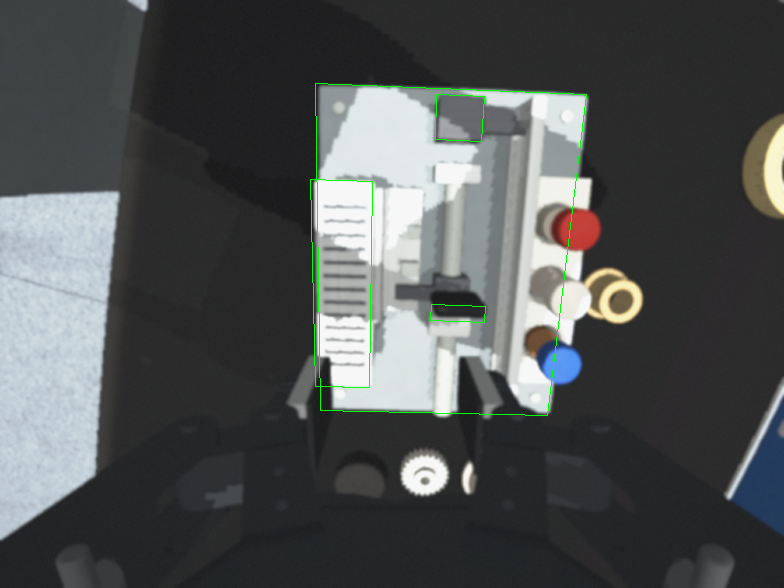

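View pics/s3.png

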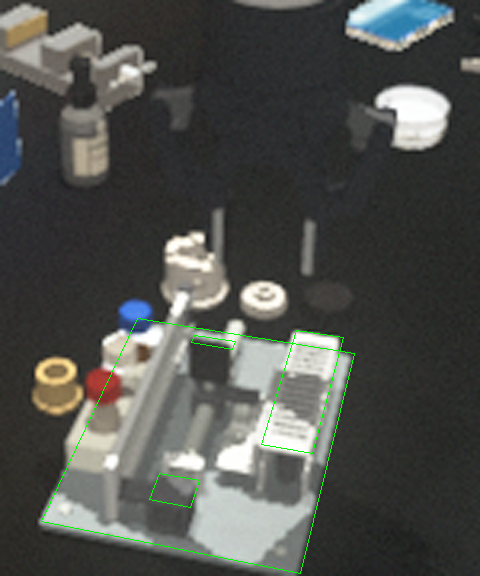

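>>> servo_tool(
  moves=[
    [125,[-0.012,0,0.005],0.03],
    [125,[-0.01,0,0.005],0],
    [125,[-0.002,0,0.005],0],
    [125,[0,0,0.005],0],
    [125,[0,0,0.005],0],
    [125,[0,0,0.002],0],
    [125,[0,0,0],0],
    [125,[0,0,0],0],
  ],
)

```text
time: 2.25
tool_pos: [0.4985, -0.1121, 0.1266]
tcp_rot: [-1.961, -2.445, 0.005]
wrist_force: [0.5, -0.3, 0.1]
width: 0.514
```

```bash
python3 plan.py -29 -30 90 0.01
```

```text
t 2.25 local [-33.8637552  -42.68780742 126.55261669] F [ 0.54753416 -0.30147293  0.13966335] w 0.5143672712172338 tilt [-0.00825137  0.00214671 -0.99996365]
yaw err 0.01922847492772317
[0.003, 0.001, 0.009] -0.019
[0.003, 0.001, 0.009] -0.0
[0.003, 0.001, 0.009] -0.0
[0.003, 0.001, 0.008] -0.0
[0.0, 0.0, 0.0] -0.0
[0.0, 0.0, 0.0] -0.0
[0.0, 0.0, 0.0] -0.0
[0.0, 0.0, 0.0] -0.0
left [0. 0. 0.]
```

>>> servo_tool(
  moves=[
    [125,[0.003,0.001,0.006],-0.015],
    [125,[0.003,0.001,0.006],0],
    [125,[0.002,0.001,0.006],0],
    [125,[0.001,0.001,0.005],0],
    [125,[0,0,0.003],0],
    [125,[0,0,0],0],
    [125,[0,0,0],0],
    [125,[0,0,0],0],
  ],
)

```text
time: 2.92
tool_pos: [0.5001, -0.0995, 0.0975]
tcp_rot: [-1.936, -2.463, 0.005]
wrist_force: [-0.3, -1.1, -0.8]
width: 0.514
```

```bash
python3 plan.py -29 -30 80 0.01; python3 - <<'E'
from workcell import bot
from h import *
d={n:bot.read_camera(n) for n in("scene","top","wrist")}
pickle.dump(d,open("c2.pkl","wb"))
from fit import W
from plan import PC
b=lambda x0,x1,y0,y1,z:W(PC,np.array([[x0,y0,z],[x1,y0,z],[x1,y1,z],[x0,y1,z],[x0,y0,z]])/1e3)
L=[b(-78,75,-88,113,10),b(-73,-43,-50,60,52),b(-13,13,-4,4,72),b(-12,12,82,104,36)]
crop(d["wrist"],0,0,560,420,1.4,"pics/w2.png",L)
crop(d["scene"],230,160,150,140,4,"pics/s4.png")
E
```

```text
t 2.9167 local [-29.26602931 -30.84784864  97.50925381] F [-0.32367088 -1.06392421 -0.78322581] w 0.5144544197218175 tilt [-0.00882996  0.00250089 -0.99995789]
yaw err -0.00043473397578175366
[0.0, 0.0, 0.01] 0.0
[0.0, 0.0, 0.008] -0.0
[0.0, 0.0, 0.0] -0.0
[0.0, 0.0, 0.0] -0.0
[0.0, 0.0, 0.0] -0.0
[0.0, 0.0, 0.0] -0.0
[0.0, 0.0, 0.0] -0.0
[0.0, 0.0, 0.0] -0.0
left [0. 0. 0.]
```

View pics/w2.png

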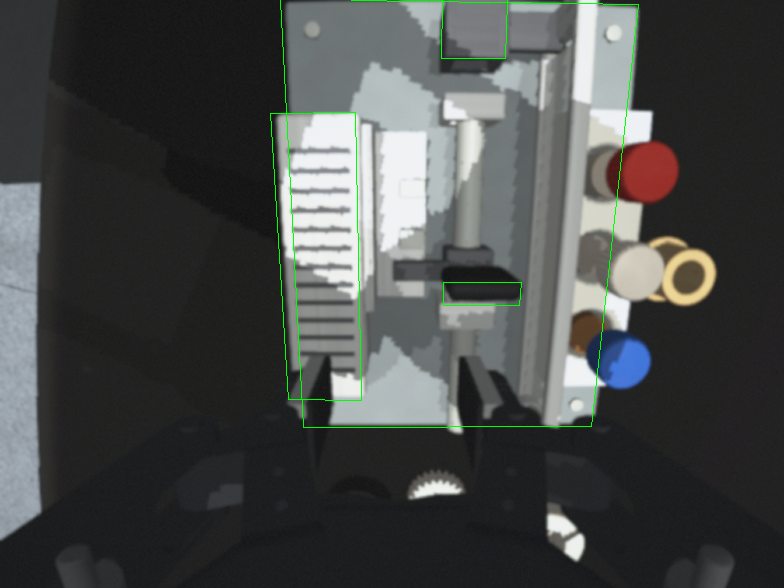

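View pics/s4.png

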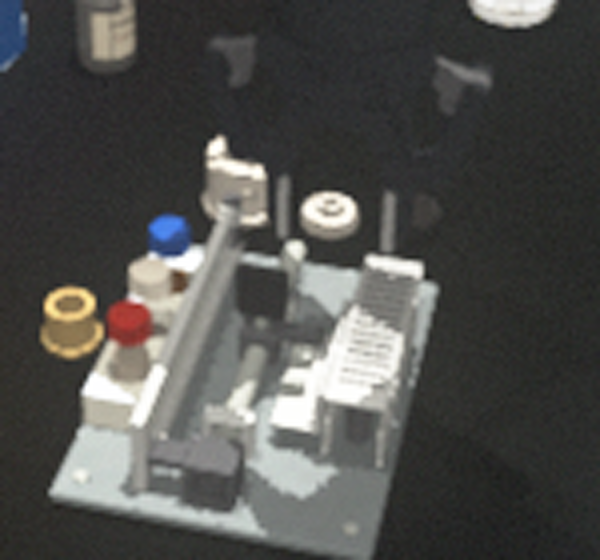

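>>> servo_tool(
  moves=[
    [125,[0,0,0.004],0],
    [125,[0,0,0.004],0],
    [125,[0,0,0.003],0],
    [125,[0,0,0.002],0],
    [125,[0,0,0.001],0],
    [125,[0,0,0.001],0],
    [125,[0,0,0],0],
    [125,[0,0,0],0],
  ],
)

```text
time: 3.73
tool_pos: [0.5007, -0.1001, 0.0818]
tcp_rot: [-1.939, -2.464, 0.004]
wrist_force: [0.4, 0.2, -0.0]
width: 0.509
```

```bash
python3 plan.py
```

```text
t 3.7333 local [-28.89816915 -31.62707713  81.80774603] F [ 0.44680832  0.18703283 -0.03320584] w 0.5091315409972258 tilt [-0.00683232  0.00200511 -0.99997465]
yaw err 0.0005635113655442225
```

>>> servo_tool(
  moves=[
    [125,[0,0,0.002],0],
    [125,[0,0,0.001],0],
    [125,[0,0,0.001],0],
    [125,[0,0,0.001],0],
    [125,[0,0,0.001],0],
    [125,[0,0,0],0],
    [125,[0,0,0],0],
    [125,[0,0,0],0],
  ],
)

```text
time: 4.4
tool_pos: [0.5009, -0.1002, 0.0755]
tcp_rot: [-1.939, -2.464, 0.004]
wrist_force: [0.8, 0.3, 0.8]
width: 0.511
```

```bash
python3 plan.py
```

```text
t 4.4 local [-28.67564228 -31.7284261   75.47279095] F [0.82553358 0.31970975 0.75981502] w 0.5112948599450023 tilt [-0.00624311  0.00183933 -0.99997882]
yaw err 0.0005225450502663875
```

>>> servo_tool(
  moves=[
    [125,[0,0,0.001],0],
    [125,[0,0,0.001],0],
    [125,[0,0,0],0],
    [125,[0,0,0],0],
    [125,[0,0,0],0],
    [125,[0,0,0],0],
    [125,[0,0,0],0],
    [125,[0,0,0],0],
  ],
)

```text
time: 5.07
tool_pos: [0.5011, -0.1003, 0.0744]
tcp_rot: [-1.939, -2.464, 0.004]
wrist_force: [-0.4, 0.4, 1.2]
width: 0.507
```

```bash
python3 plan.py
```

```text
t 5.0667 local [-28.50410162 -31.86082314  74.4298895 ] F [-0.39759652  0.40126005  1.24201653] w 0.5072895396819108 tilt [-0.00607344  0.00170008 -0.99998011]
yaw err 0.0005750417219478887
```

>>> servo_tool(
  moves=[
    [125,[0,0,0.001],0],
    [125,[0,0,0.001],0],
    [125,[0,0,0.001],0],
    [125,[0,0,0],0],
    [125,[0,0,0],0],
    [125,[0,0,0],0],
    [125,[0,0,0],0],
    [125,[0,0,0],0],
  ],
)

```text
time: 5.73
tool_pos: [0.5012, -0.1003, 0.0716]
tcp_rot: [-1.939, -2.464, 0.004]
wrist_force: [-1.8, 0.2, 2.4]
width: 0.51
```

```bash
python3 plan.py
```

```text
t 5.7333 local [-28.46504225 -31.89898154  71.56135098] F [-1.8203555   0.1905379   2.35610439] w 0.5098757397604702 tilt [-0.00609034  0.00168913 -0.99998003]
yaw err 0.0005715472128544619
```

>>> servo_tool(
  moves=[
    [125,[0,0,0.001],0],
    [125,[0,0,0.001],0],
    [125,[0,0,0.001],0],
    [125,[0,0,0],0],
    [125,[0,0,0],0],
    [125,[0,0,0],0],
    [125,[0,0,0],0],
    [125,[0,0,0],0],
  ],
)

```text
time: 6.4
tool_pos: [0.5012, -0.1003, 0.0687]
tcp_rot: [-1.939, -2.464, 0.004]
wrist_force: [-1.5, 0.7, 4.9]
width: 0.509
```

```bash
python3 plan.py
```

```text
t 6.4 local [-28.43887035 -31.90157699  68.71792887] F [-1.5145435   0.66043914  4.90465058] w 0.5086521570484673 tilt [-0.00622485  0.0016592  -0.99997925]
yaw err 0.0004812533993479029
```

>>> servo_tool(
  moves=[
    [125,[0,0,0.001],0],
    [125,[0,0,0.001],0],
    [125,[0,0,0],0],
    [125,[0,0,0],0],
    [125,[0,0,0],0],
    [125,[0,0,0],0],
    [125,[0,0,0],0],
    [125,[0,0,0],0],
  ],
)

```text
time: 7.07
tool_pos: [0.5012, -0.1003, 0.0669]
tcp_rot: [-1.939, -2.464, 0.004]
wrist_force: [-1.9, 0.6, 5.9]
width: 0.508
```

```bash
python3 plan.py; python3 - <<'E'
from workcell import bot
from h import *
F=[]
for i in range(6):
    c=bot.read_camera("wrist" if i else "scene");F.append(bot.read_state()["wrist_force"])
    if i==0:s=c
print(np.round(F,1),np.mean(F,0))
crop(c,0,0,560,420,1.4,"pics/w3.png")
crop(s,230,160,150,140,4,"pics/s5.png")
E
```

```text
t 7.0667 local [-28.45932348 -31.90131222  66.87346249] F [-1.94917542  0.64412124  5.92765124] w 0.5080098217189382 tilt [-0.00634988  0.00167184 -0.99997844]
yaw err 0.0005118599933287005
[[-2.1  0.7  4.7]
 [-1.7  0.   5.3]
 [-2.4  0.4  5. ]
 [-2.2  1.   5.3]
 [-2.7  0.2  5.2]
 [-1.6  1.2  5.2]] [-2.13335237  0.57847513  5.10374726]
```

View pics/w3.png

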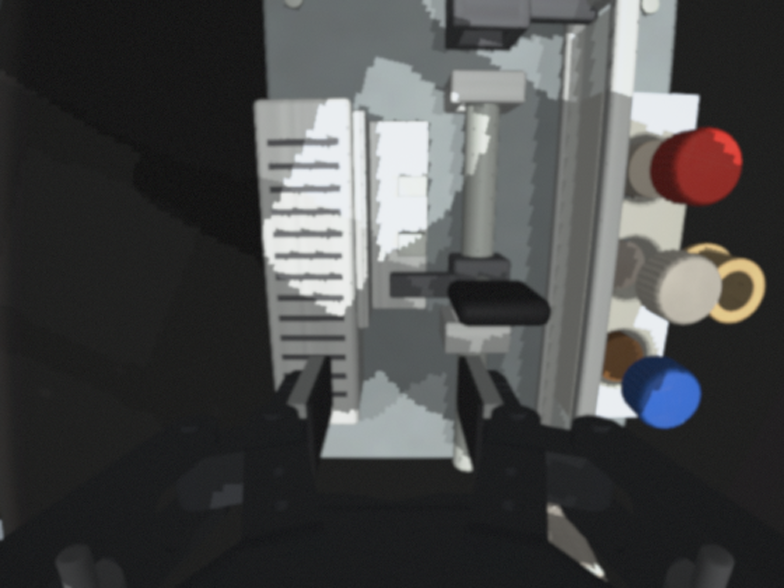

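View pics/s5.png

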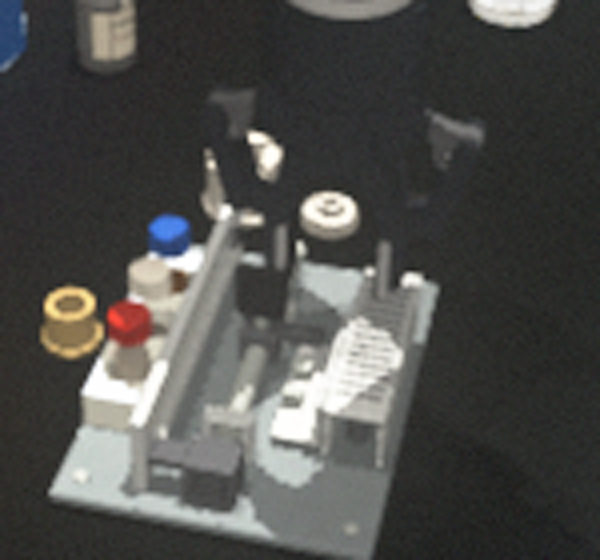

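>>> servo_tool(
  moves=[
    [125,[0,0,0.001],0],
    [125,[0,0,0.001],0],
    [125,[0,0,0],0],
    [125,[0,0,0],0],
    [125,[0,0,0],0],
    [125,[0,0,0],0],
    [125,[0,0,0],0],
    [125,[0,0,0],0],
  ],
)

```text
time: 8.03
tool_pos: [0.5012, -0.1004, 0.0653]
tcp_rot: [-1.939, -2.464, 0.004]
wrist_force: [-2.4, 0.8, 5.8]
width: 0.506
```

```bash
cat > f.py <<'E'
from plan import *
F=[]
for i in range(6):
    bot.read_camera("scene");F.append(bot.read_state()["wrist_force"])
s=bot.read_state();print(s["time"],local(s),np.mean(F,0),np.round(np.array(F)[:,2],1))
E
python3 f.py
```

```text
8.3333 [-28.45425199 -31.91962993  65.31091894] [-2.2368135   0.88153632  5.59969271] [5.8 5.3 5.2 6.2 5.2 5.9]
```

>>> servo_tool(
  moves=[
    [125,[0.003,0,0],0],
    [125,[0.003,0,0],0],
    [125,[0.003,0,0],0],
    [125,[0.003,0,0],0],
    [125,[0.002,0,0],0],
    [125,[0.001,0,0],0],
    [125,[0,0,0],0],
    [125,[0,0,0],0],
  ],
)

```text
time: 9.0
tool_pos: [0.5025, -0.0914, 0.0681]
tcp_rot: [1.931, 2.466, -0.009]
wrist_force: [-1.4, -1.9, 4.8]
width: 0.512
```

```bash
python3 f.py;python3 plan.py | tail -1
```

```text
9.3 [-25.10724914 -23.5599442   68.02988859] [-1.05775088 -1.94833401  4.56072482] [5.  3.9 4.6 5.  5.1 3.9]
yaw err -0.004356756434421349
```

>>> servo_tool(
  moves=[
    [125,[0,-0.001,0.001],0],
    [125,[0,-0.001,0.001],0],
    [125,[0,-0.001,0.001],0],
    [125,[0,0,0],0],
    [125,[0,0,0],0],
    [125,[0,0,0],0],
    [125,[0,0,0],0],
    [125,[0,0,0],0],
  ],
)

```text
time: 9.97
tool_pos: [0.5023, -0.0915, 0.0662]
tcp_rot: [1.929, 2.461, -0.001]
wrist_force: [-0.2, -1.7, 5.5]
width: 0.509
```

```bash
python3 f.py;python3 plan.py
```

```text
10.2667 [-25.27071173 -23.60745569  66.23658296] [-0.55490818 -1.63464065  5.07009058] [4.5 4.5 5.9 4.8 5.7 5. ]
t 10.2667 local [-25.27071173 -23.60745569  66.23658296] F [-1.08910757 -1.98737993  5.01213484] w 0.5147990708555364 tilt [ 0.01079663 -0.00899883 -0.99990122]
yaw err -0.0031430854704683764
```

>>> servo_tool(
  moves=[
    [125,[0.002,-0.001,0.002],0],
    [125,[0.003,-0.001,0.001],0],
    [125,[0.003,-0.001,0.001],0],
    [125,[0.003,-0.001,0],0],
    [125,[0,0,0],0],
    [125,[0,0,0],0],
    [125,[0,0,0],0],
    [125,[0,0,0],0],
  ],
)

```text
time: 10.93
tool_pos: [0.5016, -0.0867, 0.0668]
tcp_rot: [1.914, 2.452, -0.0]
wrist_force: [-1.5, -2.1, 4.1]
width: 0.509
```

```bash
python3 f.py;python3 plan.py
```

```text
11.2333 [-24.81526028 -18.77711999  66.7958306 ] [-0.55882863 -1.57952322  5.36108927] [5.6 5.3 6.  4.6 4.7 6. ]
t 11.2333 local [-24.81526028 -18.77711999  66.7958306 ] F [ 0.02283399 -0.70476447  6.00658746] w 0.5092471019089428 tilt [ 0.02391488 -0.01884831 -0.9995363 ]
yaw err -0.006931570806545384
```

>>> servo_tool(
  moves=[
    [125,[0,0,0.001],0],
    [125,[0.012,-0.001,0.001],0],
    [125,[0.012,-0.001,0.001],0],
    [125,[0.012,-0.001,0.001],0],
    [125,[0,0,0],0],
    [125,[0,0,0],0],
    [125,[0,0,0],0],
    [125,[0,0,0],0],
  ],
)

```text
time: 11.9
tool_pos: [0.4959, -0.0571, 0.0667]
tcp_rot: [1.899, 2.442, -0.001]
wrist_force: [-0.8, -2.2, 4.6]
width: 0.51
```

```bash
python3 f.py;python3 plan.py; python3 - <<'E'
from workcell import bot
from h import *
crop(bot.read_camera("wrist"),0,0,560,420,1.4,"pics/w6.png")
crop(bot.read_camera("scene"),230,160,150,140,4,"pics/s6.png")
E
```

```text
12.2 [-23.37496176  11.2982118   66.66512254] [-0.6609685  -2.03674596  5.3400391 ] [5.6 4.9 6.2 5.1 5.8 4.5]
t 12.2 local [-23.37496176  11.2982118   66.66512254] F [-0.39034454 -1.6785274   4.50468869] w 0.508326172540937 tilt [ 0.03752644 -0.02951006 -0.99885981]
yaw err -0.010032501455248921
```

View pics/w6.png

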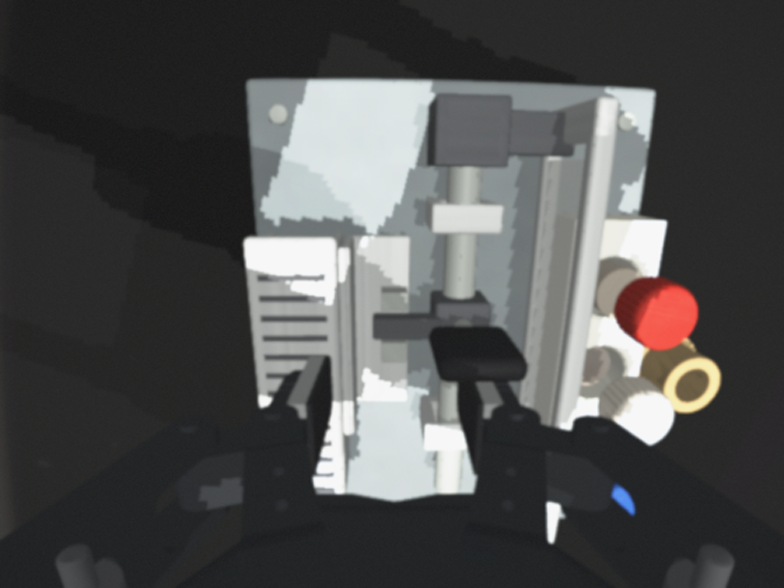

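View pics/s6.png

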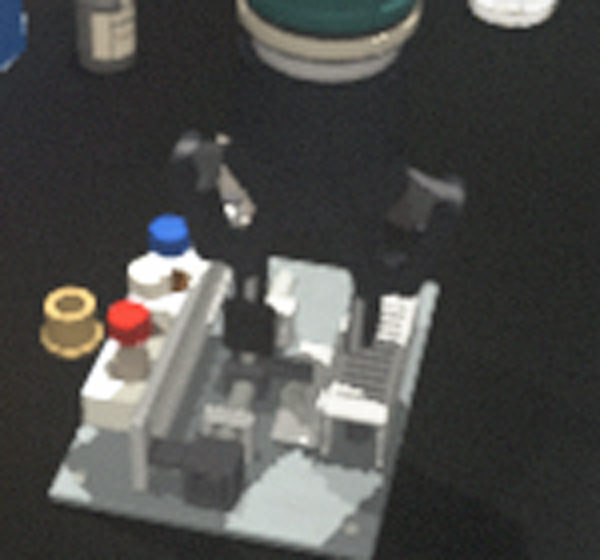

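>>> servo_tool(
  moves=[
    [125,[0.012,-0.003,0.001],0],
    [125,[0.012,-0.003,0.001],0],
    [125,[0.002,0,0.001],0],
    [125,[0,0,0],0],
    [125,[0,0,0],0],
    [125,[0,0,0],0],
    [125,[0,0,0],0],
    [125,[0,0,0],0],
  ],
)

```text
time: 12.97
tool_pos: [0.4903, -0.0393, 0.0663]
tcp_rot: [1.89, 2.427, 0.001]
wrist_force: [-0.6, -2.1, 5.0]
width: 0.512
```

```bash
python3 f.py;python3 plan.py; python3 - <<'E'
from workcell import bot
from h import *
crop(bot.read_camera("wrist"),0,0,560,420,1.4,"pics/w7.png")
crop(bot.read_camera("scene"),230,160,150,140,4,"pics/s7.png")
E
```

```text
13.2667 [-24.66589702  30.01000011  66.27612415] [-0.16378969 -1.97833201  5.25090849] [5.  5.5 6.1 4.5 5.6 4.8]
t 13.2667 local [-24.66589702  30.01000011  66.27612415] F [ 0.46060473 -1.87959134  4.82087926] w 0.5054089732695048 tilt [ 0.05224    -0.04000818 -0.99783282]
yaw err -0.008548922198570619
```

View pics/w7.png

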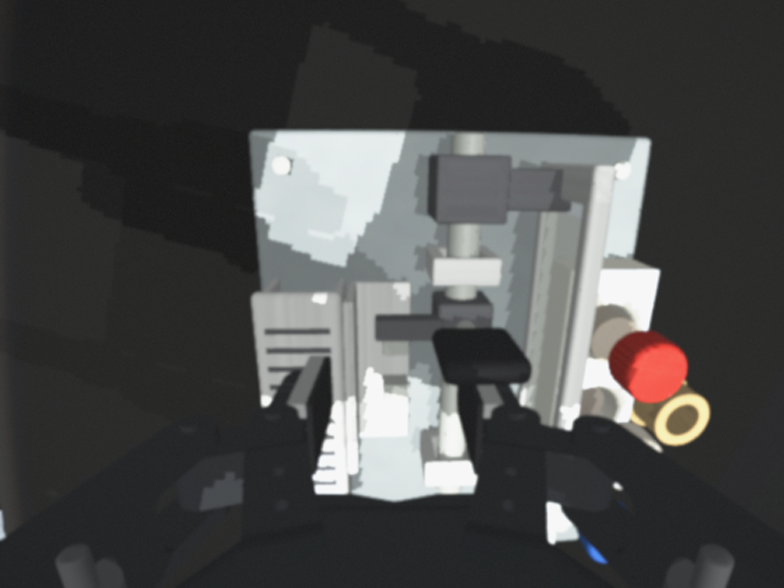

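View pics/s7.png

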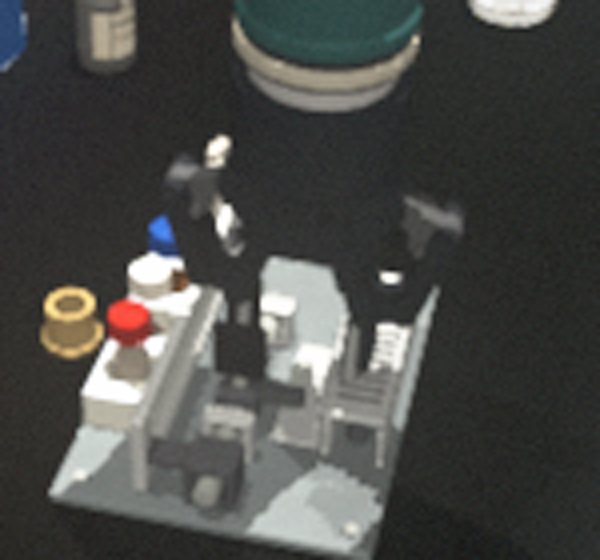

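>>> servo_tool(
  moves=[
    [125,[0.007,-0.002,0.001],0],
    [125,[0.005,-0.001,0.001],0],
    [125,[0,0,0],0],
    [125,[0,0,0],0],
    [125,[0,0,0],0],
    [125,[0,0,0],0],
    [125,[0,0,0],0],
    [125,[0,0,0],0],
  ],
)

```text
time: 14.03
tool_pos: [0.4906, -0.0397, 0.0669]
tcp_rot: [1.87, 2.415, -0.012]
wrist_force: [-0.8, -1.9, 6.3]
width: 0.507
```

```bash
python3 f.py;python3 plan.py
```

```text
14.3333 [-24.41067955  29.49878308  66.88798269] [-0.44047491 -2.32595842  5.63453064] [4.8 5.7 5.  6.3 5.7 6.3]
t 14.3333 local [-24.41067955  29.49878308  66.88798269] F [ 0.35821191 -2.68833049  6.25284762] w 0.5128515337143265 tilt [ 0.06409534 -0.05988311 -0.99614547]
yaw err -0.013458664505440199
```

>>> servo_tool(
  moves=[
    [125,[0,0,0.001],0],
    [125,[0,0,0],0],
    [125,[0,0,0],0],
    [125,[0,0,0],0],
    [125,[0,0,0],0],
    [125,[0.003,0,0],0],
    [125,[0.006,0,0.001],0],
    [125,[0.012,0,0.001],0],
  ],
)

```text
time: 15.0
tool_pos: [0.4907, -0.0367, 0.0668]
tcp_rot: [1.833, 2.408, -0.047]
wrist_force: [5.0, -80.9, 4.9]
width: 0.507
```

```bash
python3 plan.py;python3 f.py;python3 plan.py; python3 - <<'E'
from workcell import bot
from h import *
crop(bot.read_camera("wrist"),0,0,560,420,1.4,"pics/w8.png")
crop(bot.read_camera("scene"),230,160,150,140,4,"pics/s8.png")
E
```

```text
t 15.0 local [-23.62611455  32.42268565  66.79776631] F [  5.01240125 -80.91626849   4.85849155] w 0.5068218964851937 tilt [ 0.0724569  -0.09383126 -0.99294798]
yaw err -0.029274708831472873
15.3 [-23.77962454  31.84330605  66.79124462] [  3.71714786 -58.45328334   4.47844876] [4.2 4.8 3.4 5.3 4.5 4.6]
t 15.3 local [-23.77962454  31.84330605  66.79124462] F [  3.40534584 -56.2865475    4.61308574] w 0.5049295823714633 tilt [ 0.07221699 -0.09212642 -0.99312508]
yaw err -0.025387986053008404
```

View pics/w8.png

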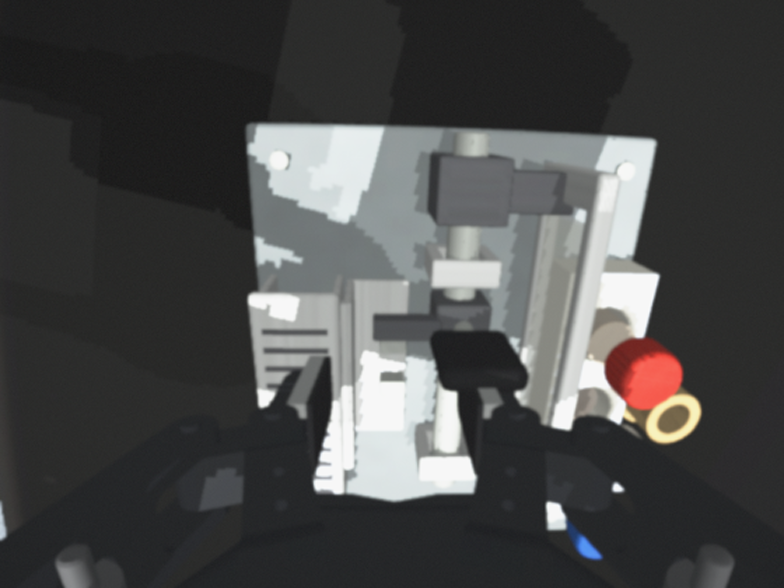

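View pics/s8.png

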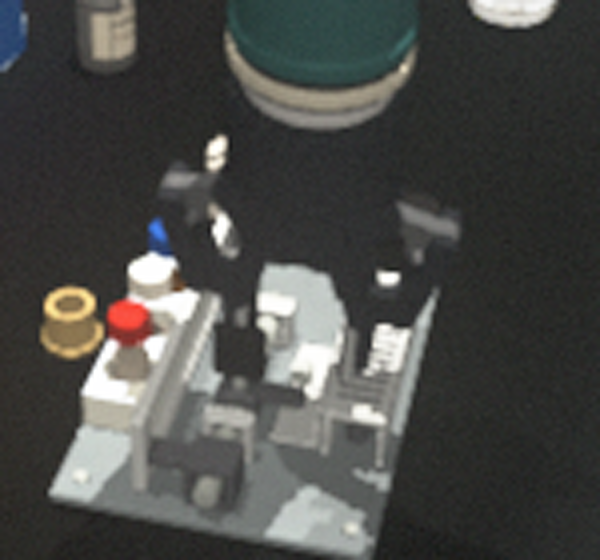

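>>> servo_tool(
  moves=[
    [125,[-0.003,0,0],0],
    [125,[-0.004,0,0],0],
    [125,[-0.004,0,0],0],
    [125,[-0.002,0,0],0],
    [125,[0,0,0],0],
    [125,[0,0,0],0],
    [125,[0,0,0],0],
    [125,[0,0,0],0],
  ],
)

```text
time: 16.07
tool_pos: [0.4941, -0.0533, 0.0685]
tcp_rot: [1.85, 2.399, -0.044]
wrist_force: [0.1, -2.3, 5.4]
width: 0.51
```

```bash
python3 plan.py; python3 - <<'E'
from workcell import bot
from h import *
crop(bot.read_camera("wrist"),0,0,560,420,1.4,"pics/w9.png")
E
```

```text
t 16.0667 local [-24.24424737  15.43872854  68.50880678] F [ 0.12550579 -2.28167206  5.43979168] w 0.5098157953326979 tilt [ 0.07122138 -0.09117451 -0.99328482]
yaw err -0.0166428042915423
```

View pics/w9.png

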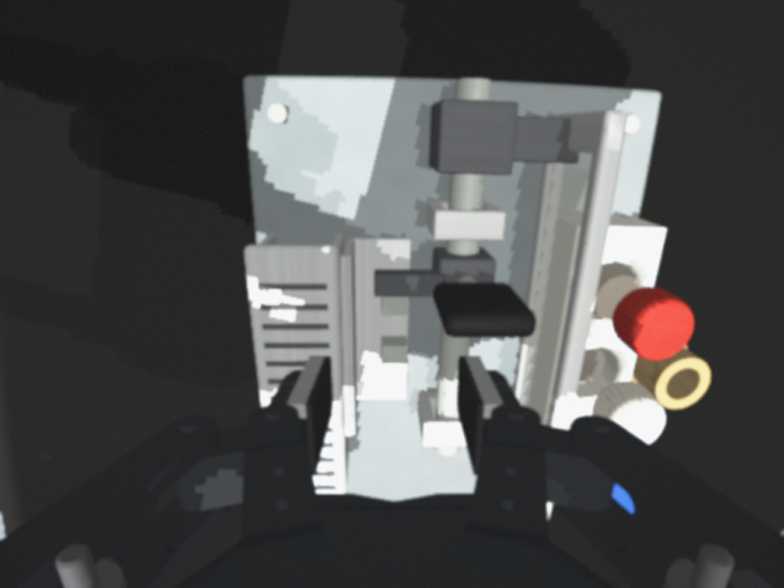

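>>> servo_tool(
  moves=[
    [125,[-0.001,0,-0.004],0],
    [125,[-0.001,0,-0.008],0],
    [125,[-0.002,0,-0.015],0],
    [125,[-0.003,0,-0.02],0],
    [125,[-0.003,0,-0.02],0],
    [125,[-0.003,0,-0.02],0],
    [125,[-0.002,0,-0.01],0],
    [125,[0,0,0],0],
  ],
)

```text
time: 16.78
tool_pos: [0.4847, -0.0551, 0.1665]
tcp_rot: [1.858, 2.411, -0.047]
wrist_force: [-0.1, 0.4, 0.7]
width: 0.508
```

```bash
python3 plan.py
```

```text
t 16.7833 local [-33.76227703  15.88368919 166.46714956] F [-0.05087595  0.41131066  0.69298354] w 0.507549497567439 tilt [ 0.05801722 -0.08387251 -0.99478611]
yaw err -0.017628438728540363
```

Back the arm off for a clear view from above.

>>> servo_tool(
  moves=[
    [125,[-0.02,-0.01,-0.01],0],
    [125,[-0.04,-0.01,-0.01],0],
    [125,[-0.04,-0.01,-0.01],0],
    [125,[-0.04,-0.01,-0.01],0],
    [125,[-0.04,0,0],0],
    [125,[-0.02,0,0],0],
    [125,[-0.01,0,0],0],
    [125,[0,0,0],0],
  ],
)

```text
time: 17.45
tool_pos: [0.4924, -0.2682, 0.2174]
tcp_rot: [1.861, 2.426, -0.047]
wrist_force: [0.4, -0.1, -0.1]
width: 0.509
```

```bash
python3 plan.py; python3 - <<'E'
from workcell import bot
from h import *
from fit import W
from plan import PC
b=lambda x0,x1,y0,y1,z:W(PC,np.array([[x0,y0,z],[x1,y0,z],[x1,y1,z],[x0,y1,z],[x0,y0,z]])/1e3)
L=[b(-73,-43,-50,60,52),b(-13,13,41,49,72),b(-12,12,82,104,36)]
t=bot.read_camera("top");s=bot.read_camera("scene")
crop(t,180,170,165,120,4.8,"pics/t10.png",L)
crop(s,230,180,130,120,5,"pics/s10.png",L)
E
```

```text
t 17.45 local [ -76.60867832 -192.99333874  217.35249934] F [ 0.35302854 -0.10897071 -0.08267683] w 0.5087163640304957 tilt [ 0.04804869 -0.07566735 -0.99597479]
yaw err -0.022943994945706203
```

View pics/t10.png

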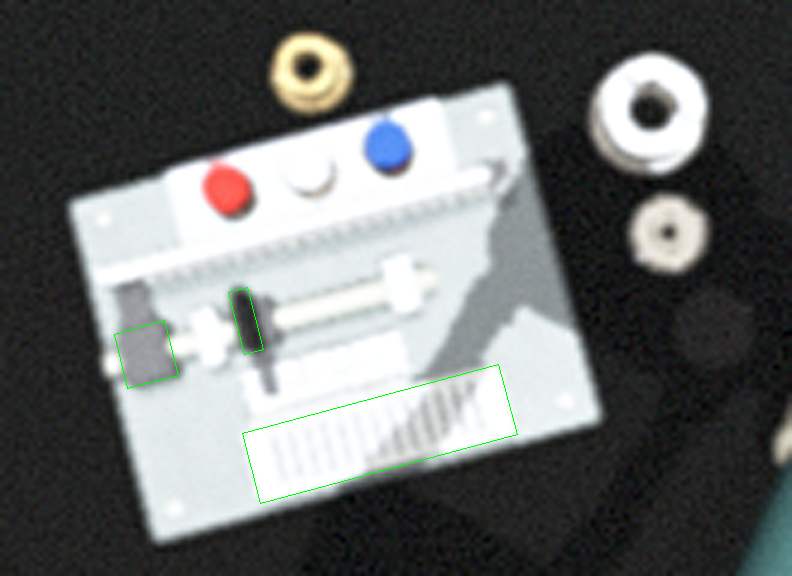

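View pics/s10.png

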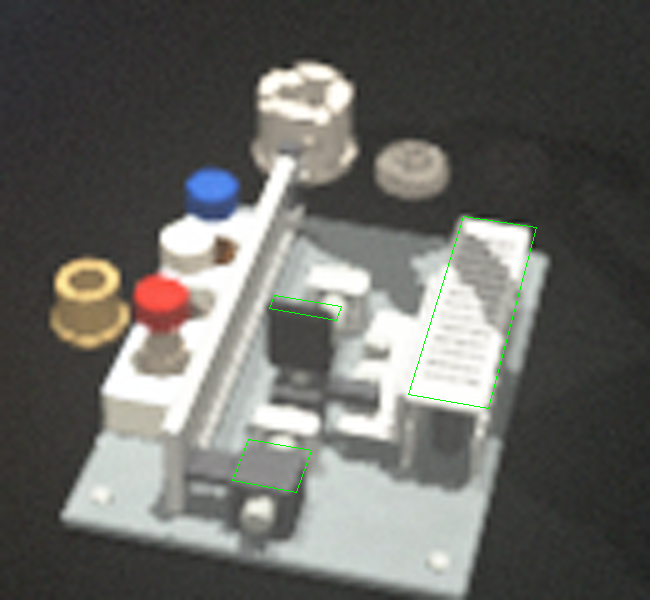

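```bash
python3 -c "
from workcell import bot
print(bot.finish_job(), bot.read_state()['time'])"
```

```text
the job is handed in; nothing more can be done
the job is handed in; nothing more can be done
```

The vial carrier is locked and the job is handed in, at about 17.6 s. One fingertip held the catch down about 7–8 mm, judged from the spring force. The other pushed the bolt by its knob to the stop. I then backed off the knob, lifted clear and moved the arm away.

- **Final pictures (top and scene):** the knob sits on the outline drawn for 45 mm of travel and the nose shows through the keeper. The press bar is back at its raised outline, 52 mm. The vials and loose parts look unmoved, and the last wrist force read about 0 N.
- **Force peak:** I pushed too hard at the end and the wrist force read 81 N against the stop, below the 120 N limit. It was taken by the fingertip on the knob.
- **Drift while sliding:** the tool tilted about 6–7 degrees and crept 3–5 mm sideways. The force reading showed the catch about 5.4 mm down just before the push started, when I pressed it further. During the push it stayed above 5 mm.

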